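# Lock the catch cup into the coffee mill

### The arm

A 7-joint arm with a two-finger parallel gripper is mounted at the origin on the work surface. World frame = base frame: x ahead of the robot, y to its left, z up, the work surface at z = 0. Lengths are in m, angles in rad, forces in N, time in s.
With the tool pointing down it reaches from about 0.425 to 1.025 m from the base axis. Payload 3.6 kg.
Tool frame: the origin (TCP) lies between the finger pads; the fingertips stand 19 mm ahead of it and the grasp point (between the pads) is the TCP; z points along the fingers, y is the direction in which the jaws open and shut (so a half turn about z gives the same grasp; the last joint's range is limited). The gripper opens to 85 mm and grips with 20 to 120 N. Pads are 22 mm wide; open, the fingers measure 114 mm over their backs; the gripper's body (76 mm by 85 mm) begins 54 mm behind the grasp point. The pads swing forward as they close: fully open they stand 13 mm farther back than shut.
Start: joints at [1.244, 0.591, 0.048, 1.609, -0.033, 0.943, -0.034], TCP at [0.168, -0.705, 0.25] pointing down, gripper open.
Joint ranges: [-2.69, 2.69], [-0.47, 2.24], [-1.27, 1.36], [0.19, 2.51], [-1.53, 4.68], [0.08, 2.07], [-3.09, 3.09]. Speed limits (rad/s): [2.57, 2.57, 3.14, 3.14, 3.14, 3.14, 3.14].

### API

Orientations are given as [roll, pitch, yaw] about the fixed x, y, z axes, in that order (R = Rz(yaw) Ry(pitch) Rx(roll)).
In Python, from workcell import arm gives the robot as it stands. The module is installed in compiled form; this text tells all that it offers.
- The arm moves only by the tool apply_moves, never from a script. Its argument "series" is a list of rows, each a list of 7 numbers: the turn, a rotation vector about the tool's x, y, z in rad, then the shift along the tool's x, y, z in mm, then the opening, from 0 (shut) to 1 (fully open). A call has 1 to 8 rows; each row shifts and turns the commanded pose from where the row before left it, along the tool's axes as they then stand; what a row does not reach is not made up. A row lasts 1/8 s, in which the tool goes at most 62.5 mm and 10.7 degrees, less where a joint would pass 70% of its speed; a pose out of reach is approached as far as the arm can. A call is refused whole if a number of a shift passes 62.5 or a number of a turn 0.188, either way. A call with a gripper value outside its range is refused whole. The fingers move at their own pace and stop on an object; the grip force is fixed at half the most. Time passes only in rows, so rows that do not move let the fingers close. It gives the time, the measured TCP pose, the force and the opening at its end, in the units of the state.
- arm.read_state(): the state, without advancing time (a new reading comes with each control period).
- arm.get_image(name): name is "side" or "top"; returns (picture, depth): 420x560x3 uint8, red, green, blue; 420x560 float32, m along the optical axis (not along the pixel's ray), 0 where there is no reading.
- arm.calibration(name): a dict with "vertical_fov" (degrees; the focal length in pixels is half the picture's height over the tangent of half this angle, whatever the lens; pixels are square), "cx", "cy" (the principal point, pixels), "camera_from_world" (4x4, takes a point from world to camera coordinates). Camera axes: x right, y down, z forward; pixel columns grow to the right and rows downward; lengths in m; the calibration is good to about 2 mm. A picture is of the moment at which its call begins. calibration takes no time and is no camera call.
- arm.close_job(): hands the job in, once; it reports no verdict.
Trained networks look in the newest picture that a camera, given by its name, has taken for a name from the list of things; names that differ only in an ending like _2 or _b are one class to them, and where a whole thing is asked for, a point or a joint stands for the part that bears it (a point fixed in the world has none). Each returns a list of dicts, best first, with "score" (0 to 1); they miss things now and then, are a little off and sometimes report something else, mostly with a low value. They report only what shows in the picture. A call takes as long as a camera call. They do not tell look-alikes from the thing itself.
- arm.spot_in(query, camera): "box" ([left, top, right, bottom] in pixels, round what is visible of it).
The state is a dict: "clock": time; "joint_pos": joint angles; "joint_velocities": joint speeds; "tau": joint torques, N m; "tool_pos": TCP position; "orientation": TCP orientation; "wrist_force": force on the tool from outside, world axes, zero at the start; "ft_torque": the same for the moment, N m; "finger_gap": finger opening in m.
Only numpy, scipy, OpenCV 4.12 (cv2) and the standard library are available. Lean on these libraries where they do the work, as an engineer would, in place of code of your own. Each camera call takes 0.05 s, during which the arm holds its last target. There are 200 camera calls.

### The job

Take the copper catch cup with the three lugs and the wooden handle off its rest, push it up into the mount under the coffee mill and swing its handle anticlockwise (seen from above) until the lugs lock fully home against their stop, then let go. Keep the cup upright, do not force it once you feel the stop, and leave the other things on the bench where they are.

Things in the scene. Friction and masses are not known exactly. Their poses are not given: they have to be found in the camera images.
- cup: Catch cup: copper, 58 mm outside diameter, 70 mm high, open top, about 0.34 kg. Origin under the centre of its base, z up along its axis. Its handle points along its own -x: a 12 mm brass stem out to 72 mm from the axis, then a dark wooden grip out to 170 mm and an 8 mm end cap. The stem is springy sideways at 70 mm from the axis (25 Nm/rad). Balance point about 45 mm from the axis.
- grip (a point): Place to grip the cup: in the middle of the wooden grip, on its centre line, 125 mm from the cup's axis and 34 mm above the base. The grip is 20 mm wide (along the cup's y) and 22 mm high; take it from above across its width. Held here, a gripper stays clear of the mill's head.
- lug (a point): Middle of the lug above the handle. Three brass lugs stand out from the cup's wall to 38 mm from the axis, 120 degrees apart; each is 8.5 mm wide and reaches from 56 to 62 mm above the base.
- rest: Fixed wooden board, 10 mm thick, on which the cup stands at the start; origin under the cup's place. A notched post 55 mm from the cup's axis carries the stem; its cheeks, 4 mm from the stem on either side, reach 48 mm above the table: lift the cup straight up 25 mm before moving sideways. The wooden grip overhangs freely.
- mill: Coffee mill, fixed; origin on the table, on the upright axis of its bayonet mount. The cup enters with its x axis along the mill's (handle along the mill's -x). Column 38 mm thick, 130 mm from the axis, 0.6 rad anticlockwise of the mill's +x, as is the long side of the wooden foot (270 x 150 x 22 mm, 4 mm disc under the mount). Head 94 mm across up to 0.26 m, hopper 100 mm up to 0.35 m.
- mount (a point): Centre of the open underside of the mount, on its axis, 170 mm above the table: lower face of a brass ring, 80 mm inside diameter, with three inward ledges leaving a 62 mm opening and three 60 degree gaps for the lugs; 2 mm radial play. Pushed straight up, the rim meets a sprung seat (6 N, then 1 N per mm) with the cup's base 117.5 mm above the table; from there to 2 mm higher it can be turned.
- ledges (a point): On the axis, level with the ledges' tops. The ring sits turned by an unmeasured amount, up to 0.33 rad either way, from the mill's x axis; a cup entering at the mill's yaw still always passes. Turned anticlockwise from above, after 4 to 43 degrees the lugs climb ramps (4 mm in 30 degrees) that lift the cup 3 mm against the seat; let the handle rise too.
- home (a point): Where the centre of the cup's base is when it is locked home, 120.5 mm above the table. Where the ramps end is a hard stop, 0.65 to 1.31 rad on from the mill's yaw: find it by feel. Turning takes 1 to 3 N at the grip; at the stop this rises by 3 N per 0.03 rad: let go soon after, around 7 N (much beyond 10 N is forcing it). The cup stays by itself.
- mortar: bystander: open brass mortar, 80 mm across, 85 mm high; origin under its centre
- cezve: bystander: copper coffee pot, 84 mm across, 75 mm high, thin brass stick handle to its +x; origin under its centre; it has no lugs
- cezve_small: bystander: smaller copper coffee pot, 64 mm across, 60 mm high, thin brass stick handle to its +x; origin under its centre; it has no lugs
- bowl: bystander: copper bowl, 130 mm across, 50 mm high; origin under its centre
- hammer: bystander: hammer lying flat, about 250 mm long
- jar: bystander: amber glass jar with a steel cap, 60 mm across, 85 mm high; origin under its centre
- pestle: bystander: brass pestle lying on the table, 130 mm long, 26 mm thick
There are look-alikes about, which are no part of the job. What is shaped like the cup but blue is not meant.

How it is judged:
On the way, in this order (a step that is already met when the one before it is completed fails the run):
1. the cup is lifted off its rest (height (world z) of cup above 0.035 m and contact force between cup and rest below 0.05 N), for 0.2 s.
2. the cup is up in the mount, its lugs above the ring's lower edge (horizontal distance between cup and mount below 0.008 m and height (world z) of cup above 0.1155 m), for 0.2 s.
At the end, for the whole second after the job is handed in: the cup hangs locked in the mount by itself, at rest: the cup's base is more than 119.6 mm above the table, within 6 mm of the mount's axis, and upright within 0.06 rad (horizontal distance between cup and mount below 0.006 m and height (world z) of cup above 0.1196 m and angle between cup's own z axis and vertical below 0.06 rad and linear speed of cup below 0.02 m/s and angular speed of cup below 0.1 rad/s); the robot touches nothing.
It fails at once if the cup is forced against the mill with more than 110 N (contact force between cup and mill above 110 N).
It fails at once if the cup is tipped more than 0.5 rad (angle between cup's own z axis and vertical above 0.5 rad).
It fails at once if another thing on the bench is pushed more than 30 mm away (distance of any of mortar, cezve, cezve_small, bowl, hammer, jar, pestle from where it was at the start of the episode above 0.03 m).
It also fails if it takes over 72 s, if anything falls off the work surface, if the arm or the gripper's body presses on something with over 40 N, if the wrist force passes 120 N, or if a joint passes its speed limit or range.

## Working session

There is one attempt and no reset: what is moved stays moved. The work goes in short steps, Python scripts to look and compute and a tool call to move; the robot and the scene stay as the last step left them, time stands still between calls to the robot, and variables do not carry over. Pictures are saved under pics/ and viewed, about 8 in all and at most 12, crops included, and the job is handed in when it is done.

Besides the shell and the picture viewer there is one more tool, called after ">>>" as name(argument=value, ...) on one line, values as JSON. apply_moves: Moves the arm, as the interface text tells. Its arguments: {"type":"object","properties":{"series":{"type":"array"}},"required":["series"]}

```bash
mkdir -p pics; cat > h.py <<'E'
import numpy as np, cv2
from workcell import arm
from scipy.spatial.transform import Rotation as R
def cal(n,shape=(420,560)):
    c=arm.calibration(n); f=shape[0]/2/np.tan(np.radians(c["vertical_fov"])/2)
    return f,c["cx"],c["cy"],np.array(c["camera_from_world"])
def cloud(n,depth):
    f,cx,cy,T=cal(n); v,u=np.mgrid[:depth.shape[0],:depth.shape[1]]
    P=np.stack([(u-cx)/f*depth,(v-cy)/f*depth,depth,np.ones_like(depth)],-1)
    W=(P@np.linalg.inv(T).T)[...,:3]; W[depth==0]=np.nan
    return W
def proj(n,p):
    f,cx,cy,T=cal(n); q=T@np.append(p,1); return np.array([f*q[0]/q[2]+cx,f*q[1]/q[2]+cy])
def grab(n):
    im,d=arm.get_image(n); np.savez('%s.npz'%n,im=im,d=d); return im,d
def save(im,name): cv2.imwrite('pics/'+name,im[...,::-1])
E
python3 - <<'E'
from h import *
s=arm.read_state(); print({k:np.round(v,3) for k,v in s.items()})
for n in('side','top'):
    im,d=grab(n); save(im,n+'0.png'); f,cx,cy,T=cal(n); print(n,f,cx,cy,'\n',np.round(np.linalg.inv(T),3))
    for q in('cup','grip','lug','mill','mount','rest'):
        print(q,[(np.round(b['box']).astype(int).tolist(),round(b['score'],2)) for b in arm.spot_in(q,n)][:4])
E
```

```text
{'clock': np.float64(0.0), 'joint_pos': array([ 1.244,  0.592,  0.048,  1.61 , -0.033,  0.943, -0.034]), 'joint_velocities': array([-0.001,  0.   ,  0.001,  0.001,  0.001, -0.001,  0.   ]), 'tau': array([ 0.0000e+00, -5.4868e+01,  1.5460e+00, -1.9812e+01,  9.0000e-03,
        9.0000e-03,  0.0000e+00]), 'tool_pos': array([ 0.168, -0.704,  0.249]), 'orientation': array([-3.139,  0.   ,  0.234]), 'wrist_force': array([-0.232, -0.083, -0.032]), 'ft_torque': array([-0.02 ,  0.023, -0.029]), 'finger_gap': np.float64(0.085)}
side 398.06761915446236 285.55372564529745 213.56944677740952 
 [[ 0.966 -0.17   0.196  0.363]
 [-0.259 -0.667  0.698 -0.724]
 [ 0.013 -0.725 -0.689  0.805]
 [ 0.     0.     0.     1.   ]]
cup [([211, 175, 281, 214], 0.85), ([341, 192, 364, 215], 0.68)]
grip [([211, 196, 249, 215], 0.67)]
lug [([342, 191, 365, 212], 0.78), ([212, 175, 278, 213], 0.66)]
mill [([270, 163, 400, 335], 0.65)]
mount []
rest [([242, 189, 292, 217], 0.84), ([272, 164, 397, 335], 0.57), ([300, 147, 318, 173], 0.54)]
top 489.49044860414676 271.07657458501245 215.45237688432576 
 [[ 0.021 -0.983  0.181  0.331]
 [-1.    -0.02   0.009 -0.042]
 [-0.005 -0.181 -0.983  1.579]
 [ 0.     0.     0.     1.   ]]
cup [([202, 220, 228, 285], 0.7), ([202, 154, 263, 177], 0.65)]
grip [([215, 251, 228, 284], 0.67), ([206, 164, 236, 171], 0.63), ([367, 261, 390, 296], 0.26)]
lug [([202, 220, 227, 285], 0.73), ([202, 155, 265, 179], 0.62)]
mill [([281, 155, 367, 256], 0.72)]
mount [([170, 170, 189, 196], 0.75), ([281, 161, 369, 254], 0.74), ([94, 181, 150, 221], 0.37)]
rest [([199, 216, 232, 258], 0.86), ([283, 158, 367, 256], 0.59)]
```

View pics/side0.png

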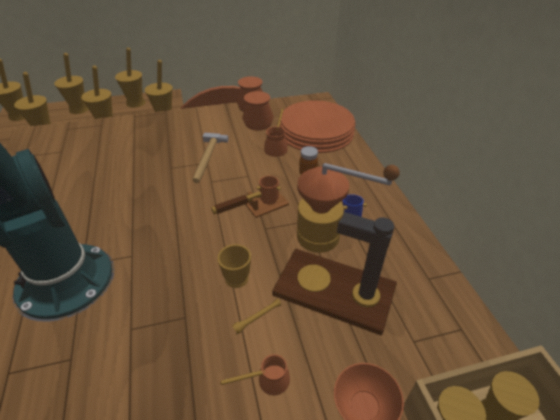

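View pics/top0.png

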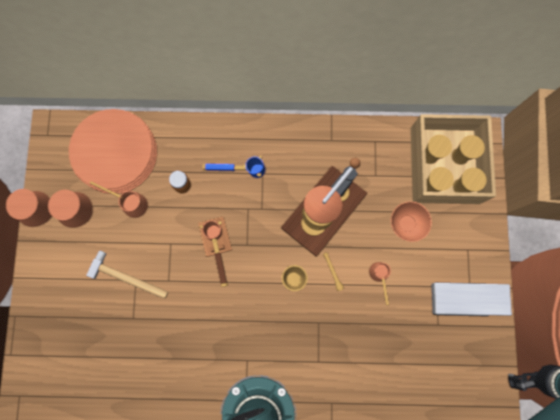

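Side view: the cup is at (268,188) with its dark grip at (232,202), and the mill head at (320,220). Top view: the cup is at (212,231) with its grip at (221,268), and the mill at (323,208). Candidates in the top view are copper on its board (212,231), blue cup (256,167), cezves (132,203) and (380,271). Only (212,231) is copper with a wooden handle on a rest.

```bash
python3 - <<'E'
from h import *
a=np.load('top.npz');b=np.load('side.npz')
A=cv2.resize(a['im'][205:295,180:260],None,fx=5,fy=5,interpolation=cv2.INTER_CUBIC)
B=cv2.resize(b['im'][165:255,200:300],None,fx=5,fy=5,interpolation=cv2.INTER_CUBIC)[:450,:400]
save(np.hstack([A,B]),'crop.png')
for n,z,box in(('top',a,(195,210,240,295)),('side',b,(200,165,300,225))):
    W=cloud(n,z['d']); l,t,r,bo=box; P=W[t:bo,l:r].reshape(-1,3); C=z['im'][t:bo,l:r].reshape(-1,3).astype(int)
    # rim / cup
    m=(P[:,2]>.068)&(P[:,2]<.1); print(n,'rim',m.sum(),P[m].mean(0),P[m].min(0),P[m].max(0))
    g=(P[:,2]>.03)&(P[:,2]<.068)&(C.sum(1)<190); print('grip dark',g.sum(),P[g].mean(0),P[g].min(0),P[g].max(0))
    # mill
    P=W.reshape(-1,3)
    for lo,hi in((.012,.035),(.17,.26),(.26,.36)):
        m=(P[:,2]>lo)&(P[:,2]<hi)&(abs(P[:,0]-.38)<.25)&(abs(P[:,1]+.15)<.2); 
        print('z',lo,hi,m.sum(),np.round(np.percentile(P[m],[2,50,98],axis=0),3).tolist())
    print('pt mid',W[208,323] if n=='top' else W[220,320])
for b_ in [(212,231),(221,268),(318,205)]: print(cloud('top',a['d'])[b_[1],b_[0]])
E
```

```text
top rim 95 [0.56091364 0.15528067 0.07730111] [0.52447398 0.12661082 0.06828106] [0.58932907 0.19239809 0.08950398]
grip dark 11 [0.57329669 0.17763698 0.04383556] [0.56336363 0.1711468  0.03177103] [0.58187535 0.18174015 0.05905489]
z 0.012 0.035 1646 [[0.394, -0.274, 0.013], [0.555, -0.158, 0.022], [0.624, -0.076, 0.032]]
z 0.17 0.26 200 [[0.55, -0.196, 0.175], [0.558, -0.145, 0.227], [0.597, -0.12, 0.259]]
z 0.26 0.36 1005 [[0.55, -0.211, 0.307], [0.586, -0.162, 0.334], [0.627, -0.122, 0.346]]
pt mid [ 0.58085829 -0.16393612  0.34507201]
side rim 167 [0.55600578 0.15186869 0.07446272] [0.52052747 0.12523179 0.06800188] [0.58562048 0.18434596 0.08271382]
grip dark 579 [0.49545676 0.13296577 0.04901865] [0.3885677  0.10066654 0.0300838 ] [0.58155941 0.18539283 0.06797725]
z 0.012 0.035 3252 [[0.392, -0.276, 0.013], [0.569, -0.185, 0.022], [0.627, -0.078, 0.029]]
z 0.17 0.26 1867 [[0.546, -0.214, 0.174], [0.578, -0.203, 0.236], [0.628, -0.151, 0.259]]
z 0.26 0.36 1702 [[0.545, -0.215, 0.269], [0.582, -0.19, 0.329], [0.625, -0.142, 0.349]]
pt mid [ 0.57982266 -0.20278342  0.25763038]
[0.56419489 0.1614137  0.01752697]
[0.44304432 0.12352134 0.05551427]
[ 0.58991352 -0.1516841   0.33814022]
```

View pics/crop.png

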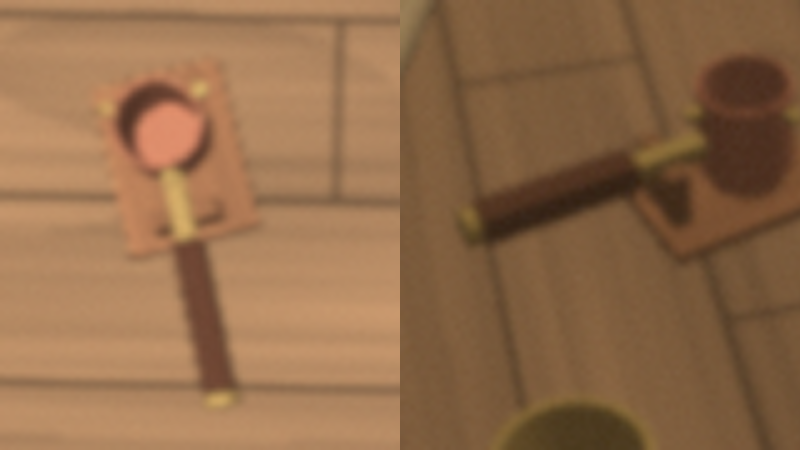

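The crop shows the copper cup with brass lugs, a brass stem in the notched post and a wooden grip: this is the one meant. Next are the fits for the grip line, cup axis, mill axis and foot yaw.

```bash
python3 - <<'E'
from h import *
from scipy.optimize import least_squares
def circ(P,r):
    s=least_squares(lambda q:np.hypot(P[:,0]-q[0],P[:,1]-q[1])-r,P[:,:2].mean(0),loss='soft_l1',f_scale=.003); return s.x,np.median(abs(s.fun))
for n in('top','side'):
    z=np.load(n+'.npz'); W=cloud(n,z['d']); P=W.reshape(-1,3); 
    near=(abs(P[:,0]-.5)<.12)&(abs(P[:,1]-.145)<.06)
    rim=P[near&(P[:,2]>.072)&(P[:,2]<.09)&(P[:,0]>.51)]; print(n,'rim',len(rim),cv2.minEnclosingCircle(rim[:,:2].astype(np.float32)),'fit',circ(rim,.027))
    g=P[near&(P[:,2]>.033)&(P[:,2]<.066)&(P[:,0]<.485)]
    vx,vy,x0,y0=cv2.fitLine(g[:,:2].astype(np.float32),cv2.DIST_HUBER,0,.01,.01).ravel()
    t=(g[:,:2]-[x0,y0])@[vx,vy]; yaw=np.arctan2(vy,vx) if vx>0 else np.arctan2(-vy,-vx)
    print('grip',len(g),(x0,y0),'yaw',yaw,'ends',[x0,y0]+t.min()*np.array([vx,vy]),[x0,y0]+t.max()*np.array([vx,vy]),'z',np.percentile(g[:,2],[5,50,95]))
    f=P[(P[:,2]>.016)&(P[:,2]<.028)&(P[:,0]>.38)&(P[:,0]<.72)&(P[:,1]>-.33)&(P[:,1]<0)]
    f=f[(np.hypot(f[:,0]-.56,f[:,1]+.17)<.2)]
    # grid clean -> minAreaRect
    M=np.zeros((400,400),np.uint8); M[((f[:,0]-.36)*1000).astype(int).clip(0,399),((f[:,1]+.36)*1000).astype(int).clip(0,399)]=255
    M=cv2.morphologyEx(cv2.morphologyEx(M,cv2.MORPH_CLOSE,np.ones((9,9))),cv2.MORPH_OPEN,np.ones((15,15)))
    rc=cv2.minAreaRect(np.argwhere(M).astype(np.float32)); bx=cv2.boxPoints(rc)/1000+[.36,-.36]*1 if False else cv2.boxPoints(rc)/1000-[-.36,.36]
    print('foot',rc[1],bx.tolist())
    h=P[(np.hypot(P[:,0]-.58,P[:,1]+.16)<.08)]
    hd=h[(h[:,2]>.18)&(h[:,2]<.25)]; print('head',len(hd),circ(hd,.047))
    hp=h[(h[:,2]>.27)&(h[:,2]<.35)]; print('hop',len(hp),circ(hp[(hp[:,2]>.31)],.05), cv2.minEnclosingCircle(hp[:,:2].astype(np.float32)))
    d=h[(h[:,2]>.0245)&(h[:,2]<.029)];print('disc',len(d),np.median(d,0))
    for q in('mill','cup'): print(q,[(np.round(b['box']).tolist(),b['score']) for b in arm.spot_in(q,n)][:2])
E
```

```text
top rim 80 ((0.56113201379776, 0.15643201768398285), 0.037398096174001694) fit (array([0.56023625, 0.155721  ]), np.float64(0.0008518520952337707))
grip 220 (np.float32(0.43567705), np.float32(0.122688144)) yaw 0.2504927 ends [0.38902889 0.11075243] [0.48555712 0.1354508 ] z [0.04511056 0.05449809 0.05961296]
foot (149.66934204101562, 252.73721313476562) [[0.48731866538524626, -0.17623493134975432], [0.6856450891494751, -0.33289611399173735], [0.778418824672699, -0.21544848442077635], [0.5800924009084701, -0.05878730177879332]]
head 127 (array([ 0.59719611, -0.16699015]), np.float64(0.00027253856280406996))
hop 1065 (array([ 0.61081167, -0.17532792]), np.float64(0.0127956223341056)) ((0.5964611172676086, -0.16648073494434357), 0.05031520128250122)
disc 294 [ 0.56669517 -0.15065748  0.02589961]
mill [([281.0, 155.0, 367.0, 256.0], 0.72)]
cup [([202.0, 220.0, 228.0, 285.0], 0.7), ([202.0, 154.0, 263.0, 177.0], 0.65)]
side rim 109 ((0.5568872094154358, 0.1547325998544693), 0.030374668538570404) fit (array([0.55614911, 0.1549023 ]), np.float64(0.001101176914356742))
grip 339 (np.float32(0.43277705), np.float32(0.117906)) yaw 0.2686144 ends [0.38587468 0.10499533] [0.48676508 0.13276712] z [0.03644131 0.05154072 0.05631621]
foot (227.13082885742188, 336.43438720703125) [[0.38059080265462397, -0.25418033510446547], [0.7077042317390442, -0.33282437980175017], [0.7607977545261383, -0.11198623538017272], [0.43368432730436324, -0.033342198133468615]]
head 1189 (array([ 0.59482562, -0.1671255 ]), np.float64(0.0012436535216314715))
hop 1689 (array([ 0.59903462, -0.15356958]), np.float64(0.009627071396385578)) ((0.5925158262252808, -0.16752170026302338), 0.05056902393698692)
disc 527 [ 0.59186282 -0.17038094  0.02587104]
mill [([270.0, 163.0, 400.0, 335.0], 0.65)]
cup [([211.0, 175.0, 281.0, 214.0], 0.85), ([341.0, 192.0, 364.0, 215.0], 0.68)]
```

```bash
cat >> h.py <<'E'
def plan(way,opening=1.0,start=None,step=.055,turn=.17):
    s=arm.read_state(); p=np.array(s['tool_pos']); y=s['orientation'][2]
    if start is not None: p,y=np.array(start[:3],float),start[3]
    out=[]
    for w in way:
        q=np.array(w[:3]); dy=w[3]-y
        n=int(max(1,np.ceil(np.linalg.norm(q-p)/step),np.ceil(abs(dy)/turn)))
        for i in range(n):
            d=(q-p)/(n-i); a=y; dyy=(w[3]-y)/(n-i)
            sh=np.array([[np.cos(a),np.sin(a),0],[np.sin(a),-np.cos(a),0],[0,0,-1]])@d*1000
            out.append([0,0,round(-dyy,3),*[float(v) for v in np.round(sh,1)],opening]); p=p+d; y=y+dyy
    for i in range(0,len(out),8): print(str(out[i:i+8]).replace(' ',''))
def show():
    s=arm.read_state(); print('t',round(float(s['clock']),2),'p',np.round(s['tool_pos'],4),'o',np.round(s['orientation'],3),'F',np.round(s['wrist_force'],1),'M',np.round(s['ft_torque'],2),'gap',round(float(s['finger_gap']),4),'j',np.round(s['joint_pos'],2))
E
python3 - <<'E'
from h import *
from scipy.optimize import least_squares
c=np.array([.596,-.167])
for n in('top','side'):
    z=np.load(n+'.npz'); P=cloud(n,z['d']).reshape(-1,3)
    o=np.array([.597,-.167]) if n=='top' else np.array([.595,-.167])
    r=np.hypot(*(P[:,:2]-o).T); k=P[(P[:,2]>.045)&(P[:,2]<.13)&(r>.09)&(r<.17)&(P[:,0]>.6)&(P[:,1]<-.15)]
    if len(k)>20:
        s=least_squares(lambda q:np.hypot(k[:,0]-q[0],k[:,1]-q[1])-.019,k[:,:2].mean(0)+[.01,0],loss='soft_l1',f_scale=.003).x
        print(n,len(k),'col',s,np.hypot(*(s-o)),np.arctan2(*(s-o)[::-1]))
    f=P[(P[:,2]>.016)&(P[:,2]<.024)&(r<.26)]
    # corners/hull without outliers: dense
    from scipy.spatial import cKDTree
    f=f[[len(x)>6 for x in cKDTree(f[:,:2]).query_ball_point(f[:,:2],.008)]]
    f=f[(np.hypot(f[:,0]-.64,f[:,1]+.195)<.165)]
    rc=cv2.minAreaRect((f[:,:2]*1000).astype(np.float32)); b=cv2.boxPoints(rc); e=[b[1]-b[0],b[2]-b[1]]; l=max(e,key=np.linalg.norm); print(n,'foot',rc,np.arctan2(l[1],l[0]))
plan([(.165,-.43,.25,.9),(.26,-.37,.25,1.4),(.40,-.22,.25,2.1),(.46,-.03,.22,2.8),(.437,.1215,.16,3.40)])
E
```

```text
top foot ((629.9398193359375, -214.28643798828125), (186.28143310546875, 270.14239501953125), 52.618408203125) -0.65243214
side 408 col [ 0.6953066  -0.24651648] 0.12800111197966813 -0.6702949214379362
side foot ((627.4720458984375, -211.45059204101562), (177.7089080810547, 270.25701904296875), 52.068809509277344) -0.66202396
[[0,0,np.float64(-0.111),10.2,-44.7,0.1,1.0],[0,0,np.float64(-0.111),15.0,-43.3,0.1,1.0],[0,0,np.float64(-0.111),19.8,-41.4,0.1,1.0],[0,0,np.float64(-0.111),24.2,-39.0,0.1,1.0],[0,0,np.float64(-0.111),28.4,-36.0,0.1,1.0],[0,0,np.float64(-0.111),32.2,-32.7,0.1,1.0],[0,0,np.float64(-0.167),35.4,12.4,0.0,1.0],[0,0,np.float64(-0.167),32.8,18.1,0.0,1.0]]
[[0,0,np.float64(-0.167),29.4,23.3,0.0,1.0],[0,0,np.float64(-0.14),34.3,22.5,0.0,1.0],[0,0,np.float64(-0.14),30.8,27.1,0.0,1.0],[0,0,np.float64(-0.14),26.8,31.1,0.0,1.0],[0,0,np.float64(-0.14),22.2,34.5,0.0,1.0],[0,0,np.float64(-0.14),17.1,37.3,0.0,1.0],[0,0,np.float64(-0.14),26.7,29.5,6.0,1.0],[0,0,np.float64(-0.14),22.4,33.0,6.0,1.0]]
[[0,0,np.float64(-0.14),17.5,35.8,6.0,1.0],[0,0,np.float64(-0.14),12.4,37.9,6.0,1.0],[0,0,np.float64(-0.14),7.0,39.2,6.0,1.0],[0,0,np.float64(-0.15),18.1,33.8,15.0,1.0],[0,0,np.float64(-0.15),12.9,36.1,15.0,1.0],[0,0,np.float64(-0.15),7.3,37.6,15.0,1.0],[0,0,np.float64(-0.15),1.6,38.3,15.0,1.0]]
```

The mill yaw comes out at -1.265 from foot and column together, with the axis at (0.596,-0.167). Moving off around the mill.

>>> apply_moves(series=[[0, 0, -0.111, 10.2, -44.7, 0, 1], [0, 0, -0.111, 15, -43.3, 0, 1], [0, 0, -0.111, 19.8, -41.4, 0, 1], [0, 0, -0.111, 24.2, -39, 0, 1], [0, 0, -0.111, 28.4, -36, 0, 1], [0, 0, -0.111, 32.2, -32.7, 0, 1], [0, 0, -0.167, 35.4, 12.4, 0, 1], [0, 0, -0.167, 32.8, 18.1, 0, 1]])

```text
clock: 1.9
tool_pos: [0.2289, -0.3895, 0.2508]
orientation: [3.141, 0.001, 1.238]
wrist_force: [-0.5, -0.0, -0.0]
finger_gap: 0.085
```

>>> apply_moves(series=[[0, 0, -0.167, 29.4, 23.3, 0, 1], [0, 0, -0.14, 34.3, 22.5, 0, 1], [0, 0, -0.14, 30.8, 27.1, 0, 1], [0, 0, -0.14, 26.8, 31.1, 0, 1], [0, 0, -0.14, 22.2, 34.5, 0, 1], [0, 0, -0.14, 17.1, 37.3, 0, 1], [0, 0, -0.14, 26.7, 29.5, 6, 1], [0, 0, -0.14, 22.4, 33, 6, 1]])

```text
clock: 2.9
tool_pos: [0.4248, -0.143, 0.2385]
orientation: [3.141, 0.001, 2.385]
wrist_force: [0.0, -0.2, -0.6]
finger_gap: 0.0855
```

>>> apply_moves(series=[[0, 0, -0.14, 17.5, 35.8, 6, 1], [0, 0, -0.14, 12.4, 37.9, 6, 1], [0, 0, -0.14, 7, 39.2, 6, 1], [0, 0, -0.15, 18.1, 33.8, 15, 1], [0, 0, -0.15, 12.9, 36.1, 15, 1], [0, 0, -0.15, 7.3, 37.6, 15, 1], [0, 0, -0.15, 1.6, 38.3, 15, 1], [0, 0, 0, 0, 0, 0, 1]])

```text
clock: 3.9
tool_pos: [0.4363, 0.1248, 0.16]
orientation: [3.139, 0.0, -2.877]
wrist_force: [-0.5, 0.2, -0.1]
finger_gap: 0.0852
```

```bash
python3 - <<'E'
from h import *
show()
im,d=grab('side'); a,_=grab('top')
A=cv2.resize(im[120:240,180:300],None,fx=3.3,fy=3.3); B=cv2.resize(a[190:310,170:290],None,fx=3.3,fy=3.3); save(np.hstack([A,B]),'above.png')
E
```

```text
t 3.9 p [0.4363 0.1248 0.16  ] o [ 3.139  0.    -2.877] F [-0.5  0.2 -0.1] M [-0.05 -0.01  0.06] gap 0.0852 j [ 0.22  0.51 -0.79  2.25  0.65  0.61  0.78]
```

View pics/above.png

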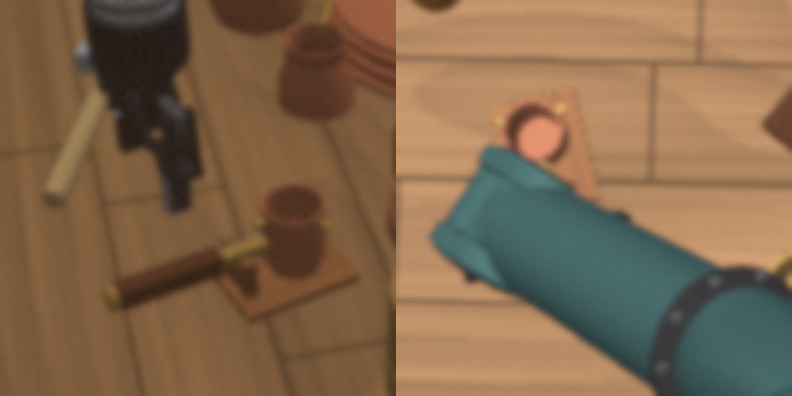

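The left half (side view) shows the gripper hanging over the wooden grip at about (180,265). Shift -3.4 mm in tool y, descend 116 mm, close.

>>> apply_moves(series=[[0, 0, 0, 0, -3.4, 30, 1], [0, 0, 0, 0, 0, 30, 1], [0, 0, 0, 0, 0, 25, 1], [0, 0, 0, 0, 0, 20, 1], [0, 0, 0, 0, 0, 11, 1], [0, 0, 0, 0, 0, 0, 0.35], [0, 0, 0, 0, 0, 0, 0.35], [0, 0, 0, 0, 0, 0, 0.35]])

```text
clock: 5.0
tool_pos: [0.4381, 0.1182, 0.0449]
orientation: [3.141, 0.001, -2.883]
wrist_force: [-1.0, 0.6, 0.6]
finger_gap: 0.032
```

>>> apply_moves(series=[[0, 0, 0, 0, 0, 0, 0], [0, 0, 0, 0, 0, 0, 0], [0, 0, 0, 0, 0, 0, 0], [0, 0, 0, 0, 0, 0, 0]])

```text
clock: 5.5
tool_pos: [0.4379, 0.1194, 0.0445]
orientation: [3.14, 0.001, -2.881]
wrist_force: [-0.6, 3.2, 4.2]
finger_gap: 0.0191
```

```bash
python3 - <<'E'
from h import *
show()
E
```

```text
t 5.5 p [0.4379 0.1194 0.0445] o [ 3.140e+00  1.000e-03 -2.881e+00] F [-0.6  3.2  4.2] M [0.76 0.03 0.22] gap 0.0191 j [-0.01  0.69 -0.48  2.32  1.    0.35  0.47]
```

>>> apply_moves(series=[[0, 0, 0, 0, 1.5, -3, 0], [0, 0, 0, 0, 0, -8, 0], [0, 0, 0, 0, 0, -12, 0], [0, 0, 0, 0, 0, -15, 0], [0, 0, 0, 0, 0, -12, 0], [0, 0, 0, 0, 0, 0, 0], [0, 0, 0, 0, 0, 0, 0]])

```text
clock: 6.38
tool_pos: [0.4367, 0.1186, 0.0939]
orientation: [-3.14, -0.002, -2.884]
wrist_force: [0.3, 0.3, -2.8]
finger_gap: 0.0192
```

```bash
cat > cupfit.py <<'E'
from h import *
from scipy.optimize import least_squares
def fit(n,c,zlo,zhi):
    z=grab(n); P=cloud(n,z[1]).reshape(-1,3)
    k=P[(np.hypot(P[:,0]-c[0],P[:,1]-c[1])<.045)&(P[:,2]>zlo)&(P[:,2]<zhi)]
    if len(k)<25: print(n,len(k)); return
    s=least_squares(lambda q:np.hypot(k[:,0]-q[0],k[:,1]-q[1])-q[2],[*c,.028],loss='soft_l1',f_scale=.002,bounds=([-2,-2,.0275],[2,2,.0295])).x
    print(n,len(k),'axis',np.round(s,4),'top z',np.round(np.percentile(k[:,2],[50,98]),4))
E
python3 - <<'E'
from cupfit import *
show()
for n in('side','top'): fit(n,(.558,.155),.115,.14)
im=np.load('side.npz')['im']; save(cv2.resize(im[120:240,180:300],None,fx=4,fy=4),'lift.png')
E
```

```text
t 6.38 p [0.4367 0.1186 0.0939] o [-3.140e+00 -2.000e-03 -2.884e+00] F [ 0.3  0.3 -2.8] M [-0.07  0.33  0.01] gap 0.0192 j [ 0.1   0.61 -0.63  2.3   0.83  0.47  0.62]
side 179 axis [0.5574 0.1498 0.0277] top z [0.1215 0.1287]
top 103 axis [0.5611 0.1507 0.0281] top z [0.1249 0.1322]
```

View pics/lift.png

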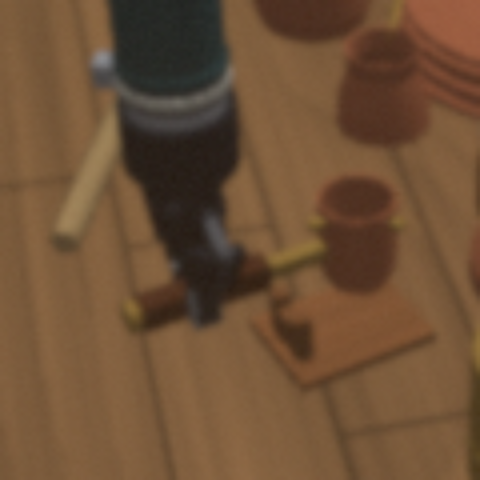

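Lift check: the cup hangs upright in the grip, clear of the rest at (345,340 in the crop). Next, where the mortar stands relative to the path, and the plan to the staging point.

```bash
python3 - <<'E'
from h import *
z=np.load('side.npz'); W=cloud('side',z['d']); 
b=W[245:290,215:255].reshape(-1,3); b=b[b[:,2]>.06]; print('mortar',b.min(0),b.max(0))
s=arm.read_state(); y=s['orientation'][2]+2*np.pi
plan([(.522,.067,.108,1.877),(.5585,-.047,.110,1.877)],0,start=(*s['tool_pos'],y),step=.04,turn=.13)
E
```

```text
mortar [ 0.3726964  -0.14462247  0.06016833] [ 0.45075765 -0.06359035  0.08752818]
[[0,0,np.float64(0.127),-5.8,-6.0,-1.2,0],[0,0,np.float64(0.127),-6.5,-5.2,-1.2,0],[0,0,np.float64(0.127),-7.1,-4.4,-1.2,0],[0,0,np.float64(0.127),-7.6,-3.4,-1.2,0],[0,0,np.float64(0.127),-8.0,-2.5,-1.2,0],[0,0,np.float64(0.127),-8.2,-1.4,-1.2,0],[0,0,np.float64(0.127),-8.3,-0.4,-1.2,0],[0,0,np.float64(0.127),-8.3,0.7,-1.2,0]]
[[0,0,np.float64(0.127),-8.1,1.7,-1.2,0],[0,0,np.float64(0.127),-7.9,2.7,-1.2,0],[0,0,np.float64(0.127),-7.5,3.7,-1.2,0],[0,0,np.float64(0.127),-6.9,4.6,-1.2,0],[0,0,np.float64(-0.0),-39.9,0.1,-0.7,0],[0,0,np.float64(-0.0),-39.9,0.1,-0.7,0],[0,0,np.float64(-0.0),-39.9,0.1,-0.7,0]]
```

>>> apply_moves(series=[[0, 0, 0.127, -5.8, -6, -1.2, 0], [0, 0, 0.127, -6.5, -5.2, -1.2, 0], [0, 0, 0.127, -7.1, -4.4, -1.2, 0], [0, 0, 0.127, -7.6, -3.4, -1.2, 0], [0, 0, 0.127, -8, -2.5, -1.2, 0], [0, 0, 0.127, -8.2, -1.4, -1.2, 0], [0, 0, 0.127, -8.3, -0.4, -1.2, 0], [0, 0, 0.127, -8.3, 0.7, -1.2, 0]])

```text
clock: 7.48
tool_pos: [0.494, 0.0851, 0.1034]
orientation: [-3.141, -0.001, 2.381]
wrist_force: [-1.0, -0.3, -3.0]
finger_gap: 0.0191
```

>>> apply_moves(series=[[0, 0, 0.127, -8.1, 1.7, -1.2, 0], [0, 0, 0.127, -7.9, 2.7, -1.2, 0], [0, 0, 0.127, -7.5, 3.7, -1.2, 0], [0, 0, 0.127, -6.9, 4.6, -1.2, 0], [0, 0, 0, 0, 0, 0, 0], [0, 0, 0, 0, 0, 0, 0]])

```text
clock: 8.22
tool_pos: [0.5219, 0.0681, 0.1083]
orientation: [-3.141, -0.0, 1.879]
wrist_force: [-0.7, 0.0, -3.3]
finger_gap: 0.0192
```

```bash
python3 - <<'E'
from cupfit import *
show()
for n in('side','top'): fit(n,(.56,-.053),.125,.15)
im=np.load('side.npz')['im']; save(cv2.resize(im[140:320,230:410],None,fx=3,fy=3),'stage.png')
E
```

```text
t 8.22 p [0.5219 0.0681 0.1083] o [-3.141 -0.     1.879] F [-0.7  0.  -3.3] M [0.23 0.06 0.  ] gap 0.0192 j [ 0.01  0.58 -0.3   2.14  0.37  0.47 -0.27]
side 236 axis [ 0.5612 -0.0542  0.0275] top z [0.1344 0.143 ]
top 106 axis [ 0.565  -0.0532  0.0279] top z [0.139  0.1469]
```

View pics/stage.png

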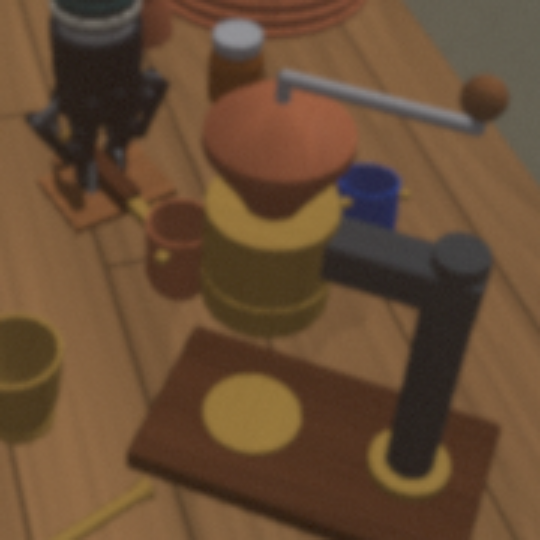

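The crop shows the cup just off the mill head, with the foot disc fully visible at (252,413 in the crop). I'll use the disc and the head band as a check on the mill axis.

```bash
python3 - <<'E'
from h import *
from scipy.optimize import least_squares
z=np.load('side.npz'); W=cloud('side',z['d'])
# disc by colour: pixels around crop centre
u0,v0=230+252/3,140+413/3
hsv=cv2.cvtColor(z['im'],cv2.COLOR_RGB2HSV); m=((hsv[...,0]>17)&(hsv[...,0]<32)&(hsv[...,1]>110)&(hsv[...,2]>90)).astype(np.uint8)
n,l,st,ce=cv2.connectedComponentsWithStats(m); k=l[int(v0),int(u0)]; print(k,st[k],ce[k])
c=max(cv2.findContours((l==k).astype(np.uint8),cv2.RETR_EXTERNAL,cv2.CHAIN_APPROX_NONE)[0],key=len)
f,cx,cy,T=cal('side'); Ti=np.linalg.inv(T)
def onplane(u,v,h):
    d=Ti[:3,:3]@[(u-cx)/f,(v-cy)/f,1]; o=Ti[:3,3]; return o+d*(h-o[2])/d[2]
Q=np.array([onplane(*p[0],.026) for p in c]); 
s=least_squares(lambda q:np.hypot(Q[:,0]-q[0],Q[:,1]-q[1])-q[2],[.595,-.167,.04],loss='soft_l1',f_scale=.002).x; print('disc',s)
P=W.reshape(-1,3); P=P[np.hypot(P[:,0]-.595,P[:,1]+.167)<.07]
for a,b in((.172,.185),(.185,.2),(.2,.22),(.22,.245),(.25,.258),(.335,.348)):
    k=P[(P[:,2]>a)&(P[:,2]<b)]
    s=least_squares(lambda q:np.hypot(k[:,0]-q[0],k[:,1]-q[1])-q[2],[.595,-.167,.047],loss='soft_l1',f_scale=.002,bounds=([0,-1,.045],[1,0,.051])).x; print(a,len(k),s)
E
```

```text
36 [298 265  33  27 678] [313.60766962 277.56932153]
disc [ 0.59279334 -0.16774671  0.03864126]
0.172 169 [ 0.59289698 -0.16650636  0.04657707]
0.185 215 [ 0.59285789 -0.16642157  0.04649826]
0.2 277 [ 0.59382127 -0.16528841  0.04783689]
0.22 461 [ 0.5975236  -0.16384138  0.051     ]
0.25 432 [ 0.5948712  -0.16363362  0.045     ]
0.335 529 [ 0.60890714 -0.14122774  0.045     ]
```

>>> apply_moves(series=[[0, 0, 0, -25, -0.7, 0, 0], [0, 0, 0, -30, -1, 0, 0], [0, 0, 0, -30, -1, 0, 0], [0, 0, 0, -22, -0.7, 0, 0], [0, 0, 0, -10.4, -0.3, 0, 0], [0, 0, 0, 0, 0, 0, 0], [0, 0, 0, 0, 0, 0, 0]])

```text
clock: 9.2
tool_pos: [0.5541, -0.0438, 0.1087]
orientation: [-3.142, -0.001, 1.879]
wrist_force: [-0.5, 0.2, -3.1]
finger_gap: 0.0193
```

```bash
python3 - <<'E'
from cupfit import *
show()
z=grab('side'); P=cloud('side',z[1]).reshape(-1,3); P=P[np.hypot(P[:,0]-.593,P[:,1]+.167)<.06]
for a,b,r in((.085,.125,.029),(.172,.2,.0465)):
    k=P[(P[:,2]>a)&(P[:,2]<b)]
    s=least_squares(lambda q:np.hypot(k[:,0]-q[0],k[:,1]-q[1])-r,[.595,-.167],loss='soft_l1',f_scale=.002).x; print(a,len(k),s)
save(cv2.resize(z[0][170:310,250:390],None,fx=4,fy=4),'under.png')
E
```

```text
t 9.2 p [ 0.5541 -0.0438  0.1087] o [-3.142e+00 -1.000e-03  1.879e+00] F [-0.5  0.2 -3.1] M [0.33 0.1  0.  ] gap 0.0193 j [ 0.23  0.61 -0.33  2.08  0.38  0.51 -0.06]
0.085 267 [ 0.5940173  -0.16406357]
0.172 390 [ 0.59285887 -0.16640018]
```

View pics/under.png

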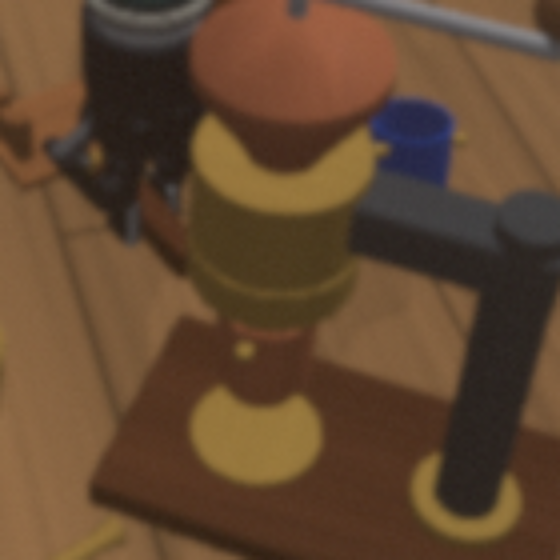

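Under the mount, slightly short. Correct by (-1.5,-1) mm and rise to where the rim enters.

>>> apply_moves(series=[[0, 0, 0, -1.5, -1, -8, 0], [0, 0, 0, 0, 0, -10, 0], [0, 0, 0, 0, 0, -6, 0], [0, 0, 0, 0, 0, -4, 0], [0, 0, 0, 0, 0, -3, 0], [0, 0, 0, 0, 0, 0, 0]])

```text
clock: 10.0
tool_pos: [0.5539, -0.047, 0.1399]
orientation: [3.141, -0.0, 1.877]
wrist_force: [0.3, -0.2, -3.2]
finger_gap: 0.0195
```

>>> apply_moves(series=[[0, 0, 0, 0, 0, -2, 0], [0, 0, 0, 0, 0, -2, 0], [0, 0, 0, 0, 0, 0, 0]])

```text
clock: 10.38
tool_pos: [0.5539, -0.047, 0.1437]
orientation: [-3.141, -0.0, 1.877]
wrist_force: [-0.5, 0.5, -3.4]
finger_gap: 0.0192
```

>>> apply_moves(series=[[0, 0, 0, 0, 0, -2, 0], [0, 0, 0, 0, 0, -2, 0], [0, 0, 0, 0, 0, -1.5, 0], [0, 0, 0, 0, 0, 0, 0]])

```text
clock: 10.88
tool_pos: [0.5538, -0.047, 0.1493]
orientation: [-3.142, -0.0, 1.877]
wrist_force: [-0.1, 1.5, -3.2]
finger_gap: 0.0186
```

>>> apply_moves(series=[[0, 0, 0, 0, 0, -1.5, 0], [0, 0, 0, 0, 0, -1, 0], [0, 0, 0, 0, 0, 0, 0]])

```text
clock: 11.25
tool_pos: [0.5539, -0.047, 0.1518]
orientation: [-3.142, -0.0, 1.877]
wrist_force: [-0.3, 0.8, -3.1]
finger_gap: 0.0191
```

>>> apply_moves(series=[[0, 0, 0, 0, 0, -1, 0], [0, 0, 0, 0, 0, 0, 0]])

```text
clock: 11.5
tool_pos: [0.5538, -0.047, 0.1527]
orientation: [-3.141, -0.0, 1.877]
wrist_force: [-0.5, 1.1, -4.4]
finger_gap: 0.0192
```

>>> apply_moves(series=[[0, 0, 0, 0, 0, -0.7, 0], [0, 0, 0, 0, 0, 0, 0]])

```text
clock: 11.75
tool_pos: [0.5538, -0.047, 0.1534]
orientation: [-3.141, -0.0, 1.877]
wrist_force: [-1.3, 0.8, -5.2]
finger_gap: 0.0191
```

```bash
python3 - <<'E'
from h import *
show()
E
```

```text
t 11.75 p [ 0.5538 -0.047   0.1534] o [-3.141 -0.     1.877] F [-1.3  0.8 -5.2] M [ 0.7   0.34 -0.07] gap 0.0191 j [ 0.27  0.54 -0.37  2.05  0.33  0.6  -0.02]
```

>>> apply_moves(series=[[0, 0, 0, 0, 0, -0.7, 0], [0, 0, 0, 0, 0, 0, 0]])

```text
clock: 12.0
tool_pos: [0.5537, -0.047, 0.154]
orientation: [-3.141, -0.0, 1.877]
wrist_force: [-0.7, 2.9, -5.3]
finger_gap: 0.019
```

>>> apply_moves(series=[[0, 0, 0, 0, 0, -0.7, 0], [0, 0, 0, 0, 0, 0, 0]])

```text
clock: 12.25
tool_pos: [0.5539, -0.0467, 0.1546]
orientation: [3.141, -0.001, 1.877]
wrist_force: [0.0, 2.3, -7.2]
finger_gap: 0.0191
```

```bash
python3 - <<'E'
from h import *
show()
z=grab('side'); P=cloud('side',z[1]).reshape(-1,3); P=P[np.hypot(P[:,0]-.593,P[:,1]+.167)<.035]
k=P[(P[:,2]>.1)&(P[:,2]<.2)]
save(cv2.resize(z[0][170:310,250:390],None,fx=4,fy=4),'in.png')
E
```

```text
t 12.25 p [ 0.5539 -0.0467  0.1546] o [ 3.141e+00 -1.000e-03  1.877e+00] F [ 0.   2.3 -7.2] M [1.13 0.23 0.07] gap 0.0191 j [ 0.28  0.54 -0.37  2.05  0.33  0.61 -0.02]
```

View pics/in.png

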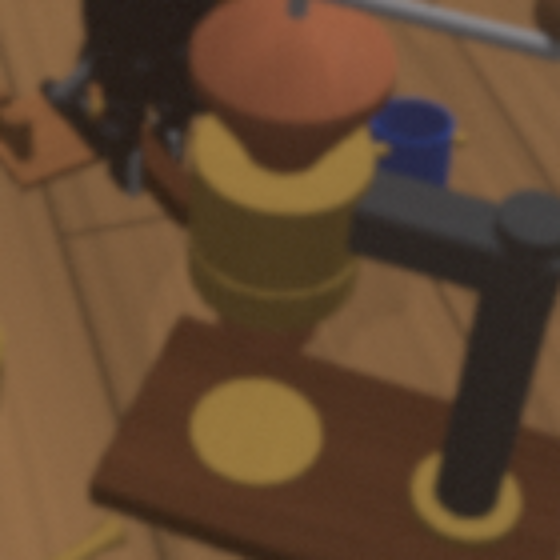

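The cup is up in the ring: lugs hidden, contact began at TCP 0.152, which matches base 0.1175. Press a little more, then begin turning in 0.05 rad rows.

>>> apply_moves(series=[[0, 0, 0, 0, 0, -0.7, 0], [0, 0, 0, 0, 0, 0, 0], [0, 0, -0.05, -0.15, -6.3, 0, 0], [0, 0, -0.05, -0.15, -6.3, 0, 0], [0, 0, 0, 0, 0, 0, 0]])

```text
clock: 12.92
tool_pos: [0.5418, -0.0513, 0.1555]
orientation: [-3.141, -0.0, 1.977]
wrist_force: [-0.5, 3.1, -8.5]
finger_gap: 0.019
```

```bash
cat >> h.py <<'E'
def feel():
    s=arm.read_state(); y=s['orientation'][2]; F=np.array(s['wrist_force']); p=np.array(s['tool_pos'])
    tx=np.array([np.cos(y),np.sin(y),0]); ty=np.array([np.sin(y),-np.cos(y),0])
    c=np.array([.5917,-.167]); a=np.arctan2(*(p[:2]-c)[::-1])
    print('t',round(float(s['clock']),2),'yaw turned',round(y-1.877,4),'pos turned',round(a-1.877,4),'R',round(float(np.hypot(*(p[:2]-c))),4),'z',round(p[2],4),'Fradial',round(F@tx,1),'Ftan(resist+)',round(F@ty,1),'Fz',round(F[2],1),'M',np.round(s['ft_torque'],2),'tilt',np.round(s['orientation'],3))
E
python3 - <<'E'
from h import *
feel()
E
```

```text
t 12.93 yaw turned 0.0998 pos turned 0.1011 R 0.126 z 0.1555 Fradial 3.0 Ftan(resist+) 0.8 Fz -8.5 M [1.26 0.34 0.16] tilt [-3.141 -0.     1.977]
```

>>> apply_moves(series=[[0, 0, -0.05, 0.3, -6.3, 0, 0], [0, 0, -0.05, -0.15, -6.3, 0, 0], [0, 0, 0, 0, 0, 0, 0]])

```text
clock: 13.3
tool_pos: [0.5309, -0.057, 0.1557]
orientation: [3.141, 0.001, 2.076]
wrist_force: [0.3, 1.2, -6.9]
finger_gap: 0.0187
```

```bash
python3 -c "from h import *;feel()"
```

```text
t 13.3 yaw turned 0.1988 pos turned 0.1986 R 0.1257 z 0.1557 Fradial 0.9 Ftan(resist+) 0.8 Fz -6.9 M [0.89 0.32 0.29] tilt [3.141e+00 1.000e-03 2.076e+00]
```

>>> apply_moves(series=[[0, 0, -0.05, 0, -6.3, 0, 0], [0, 0, -0.05, -0.15, -6.3, 0, 0], [0, 0, 0, 0, 0, 0, 0]])

```text
clock: 13.68
tool_pos: [0.52, -0.0636, 0.1557]
orientation: [-3.141, 0.001, 2.175]
wrist_force: [0.1, 1.8, -6.2]
finger_gap: 0.0191
```

```bash
python3 -c "from h import *;feel()"
```

```text
t 13.68 yaw turned 0.298 pos turned 0.2998 R 0.1258 z 0.1557 Fradial 1.5 Ftan(resist+) 1.1 Fz -6.2 M [0.77 0.28 0.17] tilt [-3.141e+00  1.000e-03  2.175e+00]
```

>>> apply_moves(series=[[0, 0, -0.05, -0.1, -6.3, -0.2, 0], [0, 0, -0.05, -0.1, -6.3, -0.2, 0], [0, 0, 0, 0, 0, 0, 0]])

```text
clock: 14.05
tool_pos: [0.5103, -0.0712, 0.156]
orientation: [3.141, 0.001, 2.275]
wrist_force: [1.3, 0.9, -8.0]
finger_gap: 0.0189
```

```bash
python3 -c "from h import *;feel()"
```

```text
t 14.05 yaw turned 0.3976 pos turned 0.3982 R 0.1257 z 0.156 Fradial -0.1 Ftan(resist+) 1.6 Fz -8.0 M [0.66 0.27 0.22] tilt [3.141e+00 1.000e-03 2.275e+00]
```

>>> apply_moves(series=[[0, 0, -0.05, -0.1, -6.3, -0.2, 0], [0, 0, -0.05, -0.1, -6.3, -0.2, 0], [0, 0, 0, 0, 0, 0, 0]])

```text
clock: 14.42
tool_pos: [0.5008, -0.0798, 0.1564]
orientation: [-3.141, 0.001, 2.374]
wrist_force: [0.1, 1.3, -5.3]
finger_gap: 0.0191
```

```bash
python3 -c "from h import *;feel()"
```

```text
t 14.43 yaw turned 0.497 pos turned 0.4999 R 0.1259 z 0.1564 Fradial 0.9 Ftan(resist+) 1.0 Fz -5.3 M [0.43 0.33 0.12] tilt [-3.141e+00  1.000e-03  2.374e+00]
```

>>> apply_moves(series=[[0, 0, -0.05, -0.1, -6.3, -0.3, 0], [0, 0, -0.05, -0.1, -6.3, -0.3, 0], [0, 0, 0, 0, 0, 0, 0]])

```text
clock: 14.8
tool_pos: [0.4925, -0.0888, 0.1569]
orientation: [3.142, 0.0, 2.475]
wrist_force: [0.1, -0.1, -7.3]
finger_gap: 0.0187
```

```bash
python3 -c "from h import *;feel()"
```

```text
t 14.8 yaw turned 0.5976 pos turned 0.597 R 0.1263 z 0.1569 Fradial -0.2 Ftan(resist+) -0.1 Fz -7.3 M [0.48 0.24 0.17] tilt [3.142 0.    2.475]
```

>>> apply_moves(series=[[0, 0, -0.03, -0.1, -3.8, -0.2, 0], [0, 0, -0.03, -0.1, -3.8, -0.2, 0], [0, 0, 0, 0, 0, 0, 0]])

```text
clock: 15.18
tool_pos: [0.4878, -0.095, 0.1573]
orientation: [3.141, 0.0, 2.537]
wrist_force: [0.5, 1.6, -6.6]
finger_gap: 0.0192
```

```bash
python3 -c "from h import *;feel()"
```

```text
t 15.18 yaw turned 0.6599 pos turned 0.6586 R 0.1264 z 0.1573 Fradial 0.5 Ftan(resist+) 1.6 Fz -6.6 M [0.6 0.2 0.2] tilt [3.141 0.    2.537]
```

>>> apply_moves(series=[[0, 0, -0.03, -0.1, -3.8, 0, 0], [0, 0, -0.03, -0.1, -3.8, 0, 0], [0, 0, 0, 0, 0, 0, 0]])

```text
clock: 15.55
tool_pos: [0.4837, -0.1015, 0.1574]
orientation: [3.141, 0.0, 2.597]
wrist_force: [1.6, 1.9, -6.3]
finger_gap: 0.0191
```

```bash
python3 -c "from h import *;feel()"
```

```text
t 15.55 yaw turned 0.7202 pos turned 0.7196 R 0.1263 z 0.1574 Fradial -0.4 Ftan(resist+) 2.4 Fz -6.3 M [0.57 0.12 0.2 ] tilt [3.141 0.    2.597]
```

>>> apply_moves(series=[[0, 0, -0.03, -0.1, -3.8, 0, 0], [0, 0, -0.03, -0.1, -3.8, 0, 0], [0, 0, 0, 0, 0, 0, 0]])

```text
clock: 15.92
tool_pos: [0.48, -0.1083, 0.1574]
orientation: [3.142, 0.0, 2.657]
wrist_force: [2.0, 1.9, -6.0]
finger_gap: 0.0191
```

```bash
python3 -c "from h import *;feel()"
```

```text
t 15.93 yaw turned 0.7801 pos turned 0.7806 R 0.1261 z 0.1574 Fradial -0.9 Ftan(resist+) 2.7 Fz -6.0 M [0.48 0.05 0.15] tilt [3.142 0.    2.657]
```

>>> apply_moves(series=[[0, 0, -0.03, 0, -3.8, 0, 0], [0, 0, -0.03, 0, -3.8, 0, 0], [0, 0, 0, 0, 0, 0, 0]])

```text
clock: 16.3
tool_pos: [0.4768, -0.1152, 0.1574]
orientation: [3.142, 0.001, 2.717]
wrist_force: [1.2, 1.2, -4.2]
finger_gap: 0.019
```

```bash
python3 -c "from h import *;feel()"
```

```text
t 16.3 yaw turned 0.8398 pos turned 0.8411 R 0.126 z 0.1574 Fradial -0.6 Ftan(resist+) 1.6 Fz -4.2 M [ 0.44 -0.12  0.07] tilt [3.142e+00 1.000e-03 2.717e+00]
```

>>> apply_moves(series=[[0, 0, -0.03, 0, -3.8, 0, 0], [0, 0, -0.02, 0, -2.5, 0, 0], [0, 0, 0, 0, 0, 0, 0]])

```text
clock: 16.68
tool_pos: [0.4744, -0.1209, 0.1574]
orientation: [3.142, 0.001, 2.767]
wrist_force: [2.2, 1.5, -4.6]
finger_gap: 0.0188
```

```bash
python3 -c "from h import *;feel()"
```

```text
t 16.68 yaw turned 0.8897 pos turned 0.89 R 0.1261 z 0.1574 Fradial -1.5 Ftan(resist+) 2.2 Fz -4.6 M [ 0.25 -0.28  0.  ] tilt [3.142e+00 1.000e-03 2.767e+00]
```

>>> apply_moves(series=[[0, 0, -0.03, 0, -3.8, -0.2, 0], [0, 0, -0.02, 0, -2.5, -0.1, 0], [0, 0, 0, 0, 0, 0, 0]])

```text
clock: 17.05
tool_pos: [0.4722, -0.1267, 0.1577]
orientation: [3.141, 0.001, 2.817]
wrist_force: [3.4, 1.3, -5.0]
finger_gap: 0.0193
```

```bash
python3 -c "from h import *;feel()"
```

```text
t 17.05 yaw turned 0.9397 pos turned 0.9395 R 0.1261 z 0.1577 Fradial -2.8 Ftan(resist+) 2.3 Fz -5.0 M [ 0.2  -0.55 -0.07] tilt [3.141e+00 1.000e-03 2.817e+00]
```

>>> apply_moves(series=[[0, 0, -0.02, 0, -2.5, -0.1, 0], [0, 0, -0.02, 0, -2.5, -0.1, 0], [0, 0, 0, 0, 0, 0, 0]])

```text
clock: 17.42
tool_pos: [0.4708, -0.1314, 0.158]
orientation: [3.141, 0.001, 2.857]
wrist_force: [4.2, 1.0, -5.0]
finger_gap: 0.0189
```

```bash
python3 -c "from h import *;feel()"
```

```text
t 17.43 yaw turned 0.98 pos turned 0.9785 R 0.126 z 0.158 Fradial -3.7 Ftan(resist+) 2.2 Fz -5.0 M [ 0.22 -0.75 -0.1 ] tilt [3.141e+00 1.000e-03 2.857e+00]
```

>>> apply_moves(series=[[0, 0, -0.02, -0.4, -2.5, 0, 0], [0, 0, -0.02, -0.2, -2.5, 0, 0], [0, 0, 0, 0, 0, 0, 0]])

```text
clock: 17.8
tool_pos: [0.4696, -0.1363, 0.1579]
orientation: [3.142, 0.0, 2.897]
wrist_force: [4.0, 1.8, -3.8]
finger_gap: 0.0191
```

```bash
python3 -c "from h import *;feel()"
```

```text
t 17.8 yaw turned 1.0201 pos turned 1.0182 R 0.1259 z 0.1579 Fradial -3.5 Ftan(resist+) 2.7 Fz -3.8 M [ 0.31 -0.76 -0.14] tilt [3.142 0.    2.897]
```

>>> apply_moves(series=[[0, 0, -0.02, -0.2, -2.5, 0, 0], [0, 0, -0.01, 0, -1.3, 0, 0], [0, 0, 0, 0, 0, 0, 0]])

```text
clock: 18.18
tool_pos: [0.4689, -0.1397, 0.1579]
orientation: [3.141, 0.0, 2.927]
wrist_force: [3.0, 2.6, -1.8]
finger_gap: 0.019
```

```bash
python3 -c "from h import *;feel()"
```

```text
t 18.18 yaw turned 1.0501 pos turned 1.0462 R 0.1258 z 0.1579 Fradial -2.4 Ftan(resist+) 3.2 Fz -1.8 M [ 0.42 -0.85 -0.11] tilt [3.141 0.    2.927]
```

>>> apply_moves(series=[[0, 0, -0.015, -0.1, -1.9, -0.2, 0], [0, 0, -0.015, -0.1, -1.9, -0.2, 0], [0, 0, 0, 0, 0, 0, 0]])

```text
clock: 18.55
tool_pos: [0.4682, -0.1429, 0.1581]
orientation: [3.14, -0.0, 2.958]
wrist_force: [3.4, 4.6, -4.0]
finger_gap: 0.0192
```

```bash
python3 -c "from h import *;feel()"
```

```text
t 18.55 yaw turned 1.0807 pos turned 1.0721 R 0.1258 z 0.1581 Fradial -2.5 Ftan(resist+) 5.1 Fz -4.0 M [ 0.8  -0.88 -0.2 ] tilt [ 3.14  -0.     2.958]
```

>>> apply_moves(series=[[0, 0, -0.015, -0.1, -1.9, 0, 0], [0, 0, -0.015, -0.1, -1.9, 0, 0], [0, 0, 0, 0, 0, 0, 0]])

```text
clock: 18.92
tool_pos: [0.4677, -0.1457, 0.158]
orientation: [3.139, -0.0, 2.988]
wrist_force: [2.5, 5.9, -4.6]
finger_gap: 0.0187
```

```bash
python3 -c "from h import *;feel()"
```

```text
t 18.93 yaw turned 1.1111 pos turned 1.0945 R 0.1258 z 0.158 Fradial -1.6 Ftan(resist+) 6.2 Fz -4.6 M [ 1.2  -0.98 -0.23] tilt [ 3.139 -0.     2.988]
```

The tangential force has climbed from about 2.5 to 6.2 N and the tool is lagging its command, so this is the stop. One last small push to about 7 N, then open.

>>> apply_moves(series=[[0, 0, -0.015, 0, -1.9, 0, 0], [0, 0, 0, 0, 0, 0, 0]])

```text
clock: 19.18
tool_pos: [0.4672, -0.1477, 0.1579]
orientation: [3.139, -0.0, 3.004]
wrist_force: [3.8, 5.3, -5.2]
finger_gap: 0.0191
```

```bash
python3 -c "from h import *;feel()"
```

```text
t 19.18 yaw turned 1.127 pos turned 1.1107 R 0.126 z 0.1579 Fradial -3.0 Ftan(resist+) 5.8 Fz -5.2 M [ 1.13 -0.98 -0.08] tilt [ 3.139 -0.     3.004]
```

>>> apply_moves(series=[[0, 0, -0.015, 0, -1.9, 0, 0], [0, 0, 0, 0, 0, 0, 0]])

```text
clock: 19.42
tool_pos: [0.4671, -0.1487, 0.1579]
orientation: [3.138, 0.0, 3.019]
wrist_force: [3.3, 7.3, -5.7]
finger_gap: 0.0191
```

```bash
python3 -c "from h import *;feel();feel()"
```

```text
t 19.43 yaw turned 1.1419 pos turned 1.1184 R 0.126 z 0.1579 Fradial -2.3 Ftan(resist+) 7.6 Fz -5.7 M [ 1.44 -1.03 -0.19] tilt [3.138 0.    3.019]
t 19.43 yaw turned 1.1419 pos turned 1.1184 R 0.126 z 0.1579 Fradial -2.3 Ftan(resist+) 7.6 Fz -5.7 M [ 1.44 -1.03 -0.19] tilt [3.138 0.    3.019]
```

>>> apply_moves(series=[[0, 0, 0, 0, 0, 0, 0.5], [0, 0, 0, 0, 0, 0, 0.6], [0, 0, 0, 0, 0, 0, 0.6], [0, 0, 0, 0, 0, 0, 0.6]])

```text
clock: 19.92
tool_pos: [0.4667, -0.1517, 0.1582]
orientation: [-3.141, -0.001, 3.016]
wrist_force: [-0.6, 0.9, -1.6]
finger_gap: 0.0512
```

```bash
python3 - <<'E'
from h import *
feel(); show()
z=grab('side'); a=grab('top')
save(np.hstack([cv2.resize(z[0][170:310,230:370],None,fx=2.8,fy=2.8),cv2.resize(a[0][150:290,230:370],None,fx=2.8,fy=2.8)]),'open.png')
E
```

```text
t 19.93 yaw turned 1.1393 pos turned 1.1431 R 0.1259 z 0.1582 Fradial 0.7 Ftan(resist+) 0.8 Fz -1.6 M [-0.01 -0.03 -0.04] tilt [-3.141e+00 -1.000e-03  3.016e+00]
t 19.93 p [ 0.4667 -0.1517  0.1582] o [-3.141e+00 -1.000e-03  3.016e+00] F [-0.6  0.9 -1.6] M [-0.01 -0.03 -0.04] gap 0.0512 j [ 0.74  0.53 -0.7   2.18  0.59  0.62  1.07]
```

View pics/open.png

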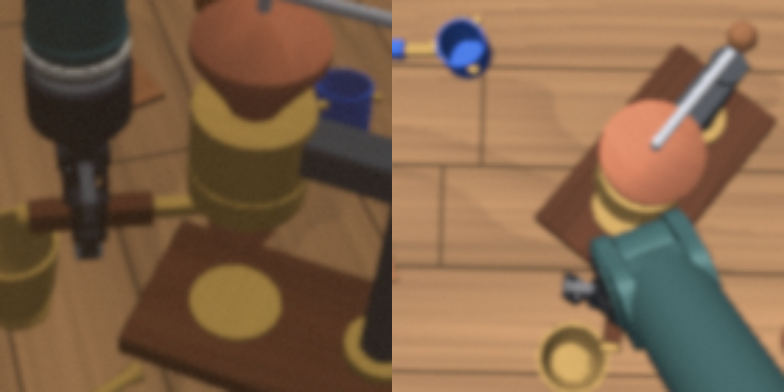

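Handle level, cup in the ring, fingers clear of the grip (wrist about zero). Retreat up and away.

>>> apply_moves(series=[[0, 0, 0, 0, 0, -8, 0.6], [0, 0, 0, 1, 0, -14, 0.6], [0, 0, 0, 3, 0, -20, 0.6], [0, 0, 0, 6, 0, -20, 0.6], [0, 0, 0, 10, 0, -15, 0.6], [0, 0, 0, 8, 0, -5, 0.6], [0, 0, 0, 0, 0, 0, 0.6], [0, 0, 0, 0, 0, 0, 0.6]])

```text
clock: 21.02
tool_pos: [0.4391, -0.1478, 0.2398]
orientation: [3.141, -0.001, 3.017]
wrist_force: [-0.1, -0.3, -0.6]
finger_gap: 0.0511
```

```bash
python3 - <<'E'
from cupfit import *
show()
z=grab('side'); P=cloud('side',z[1]).reshape(-1,3)
for a,b,r in((.122,.15,.029),(.172,.2,.0465)):
    k=P[(np.hypot(P[:,0]-.593,P[:,1]+.167)<.055)&(P[:,2]>a)&(P[:,2]<b)]
    s=least_squares(lambda q:np.hypot(k[:,0]-q[0],k[:,1]-q[1])-r,[.593,-.167],loss='soft_l1',f_scale=.002).x; print(a,len(k),s)
g=P[(P[:,0]>.40)&(P[:,0]<.53)&(abs(P[:,1]+.155)<.035)&(P[:,2]>.14)&(P[:,2]<.175)]
h=np.hypot(*(g[:,:2]-[.593,-.167]).T)
for lo in(.08,.1,.12,.14,.16): 
    q=g[(h>lo)&(h<lo+.02)]; print(lo,len(q),np.percentile(q[:,2],90) if len(q) else None,q.mean(0) if len(q) else None)
save(cv2.resize(z[0][150:310,220:380],None,fx=3.5,fy=3.5),'end.png')
b=np.load('top.npz')
E
```

```text
t 21.02 p [ 0.4391 -0.1478  0.2398] o [ 3.141e+00 -1.000e-03  3.017e+00] F [-0.1 -0.3 -0.6] M [ 0.02  0.02 -0.04] gap 0.0511 j [ 0.89  0.38 -0.83  2.17  0.41  0.76  1.23]
0.122 133 [ 0.59188844 -0.16596685]
0.172 383 [ 0.59292577 -0.16648126]
0.08 115 0.16524936953304747 [ 0.50386516 -0.1580676   0.15931908]
0.1 115 0.1654669122016959 [ 0.48368651 -0.15465986  0.159491  ]
0.12 112 0.16530387881078074 [ 0.46402264 -0.15183275  0.15965559]
0.14 117 0.16543525608478862 [ 0.44443461 -0.14880125  0.15913457]
0.16 101 0.16538188981381252 [ 0.42510455 -0.14545414  0.15987563]
```

View pics/end.png

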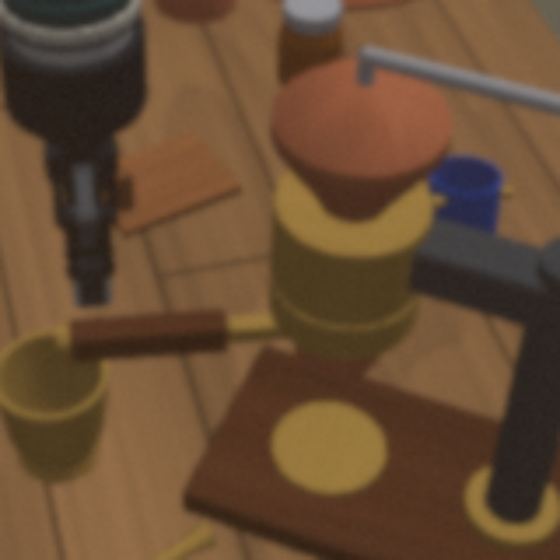

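```bash
python3 - <<'E'
from h import *
z=np.load('side.npz'); W=cloud('side',z['d']); P=W.reshape(-1,3)
rr=np.hypot(P[:,0]-.593,P[:,1]+.167)
def st(n,k): print(n,len(k),np.round(np.percentile(k[:,2],[10,50,90,95]),4))
st('disc .026',P[(rr<.03)&(P[:,2]<.05)&(P[:,2]>.015)])
st('foot .022',P[(rr>.045)&(rr<.065)&(P[:,2]<.04)&(P[:,2]>.012)&(P[:,0]>.56)])
st('headtop .26',P[(rr<.044)&(P[:,2]<.27)&(P[:,2]>.253)])
st('rest .010',P[(np.hypot(P[:,0]-.558,P[:,1]-.155)<.025)&(P[:,2]<.03)])
g=P[(P[:,0]>.42)&(P[:,0]<.49)&(abs(P[:,1]+.153)<.03)&(P[:,2]>.14)&(P[:,2]<.175)]
st('grip',g)
d=abs((g[:,:2]-[.464,-.1518])@[np.sin(.159),np.cos(.159)]); 
for o in(-8,-4,0,4,8):
    e=(g[:,:2]-[.464,-.1518])@[np.sin(.159),np.cos(.159)]*1000; k=g[abs(e-o)<2]
    if len(k)>5: st('off%d'%o,k)
E
```

```text
disc .026 376 [0.0237 0.0257 0.0274 0.0279]
foot .022 625 [0.0197 0.0215 0.0234 0.024 ]
headtop .26 544 [0.2569 0.2581 0.2597 0.2623]
rest .010 143 [0.0075 0.0093 0.0114 0.012 ]
grip 403 [0.1483 0.1626 0.1655 0.166 ]
off-8 12 [0.1504 0.1539 0.1606 0.1612]
off-4 212 [0.1467 0.156  0.1637 0.1649]
off0 50 [0.1625 0.1644 0.1659 0.1662]
off4 49 [0.1631 0.1647 0.1662 0.1665]
off8 42 [0.1628 0.1646 0.166  0.1664]
```

The handle top reads 0.1646 raw and about 0.1658 after correcting against known heights, so the base is about 0.1205–0.121: home. Handing in.

```bash
python3 -c "
from h import *
print(arm.close_job())"
```

```text
the job is handed in; nothing more can be done
None
```

The cup is locked in the mount under the mill, the gripper has let go, and I handed the job in at about 21 s of the 72 s allowed. The hand-in gave no verdict.

**What I did:** I lifted the copper cup off its rest and carried it to the mill. I pushed it up until it met the sprung seat, with contact at a base height of about 117.5 mm. I then turned it about 1.1 rad anticlockwise, letting the handle rise, until the force at the grip went from about 2.5 N to 7.6 N. I took that as the stop, released the grip and backed away.

**Checks that agreed:**
- **Height:** the handle is level, and its height puts the cup's base at about 120.5–121 mm, against 120.5 mm for home.
- **Position:** the cup's axis is about 1 mm from the mill's in the side camera.
- **Robot clear:** the wrist force is near zero and the gripper is clear of everything.

**Checks that were less clear:**
- **Stop:** the force rose more softly than described, about 1.5 N per 0.03 rad instead of 3, with one small dip. I judged the stop by the final force and the height together.
- **Cameras:** the two cameras disagreed by about 4 mm in x. I worked from the cup's offset to the mill within each camera and made the last correction from the side view alone.
- **Bystanders:** I did not measure the other things on the bench again at the end. I felt no unexpected contact, and those in the last side picture looked in place.

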